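# Refit the water filter tube and prime the pump

### The job

Take the white filter tube out of the wooden stand and push it, blue band downwards, into the metal push-fit collet on top of the grey water filter, past the stiff seal until it bottoms. Only then push the black spring-centred pump toggle over to its blue-dot side, hold it fully over for about a second, and let it spring back to the middle. Never push the toggle over to the red-dot side, and leave the mug, the salt shaker and the small corked bottle where they stand.

Things in the scene. Friction and masses are not known exactly. Their poses are not given: they have to be found in the camera images.
- tube_stand: Fixed wooden block, 100 x 100 x 50 mm, with one upright round hole of 28 mm, 40 mm deep, in the middle of its top; the filter tube stands in it. Origin: centre of its underside, on the work surface; z up.
- filter_tube: Loose white rigid plastic tube, 24 mm in diameter, 170 mm long, 70 g, its foot tapered to 14 mm over the lowest 8 mm. It has a blue band from 45 to 53 mm above the foot and a grey ring near the top. Origin: centre of the foot; z runs up along the tube. It starts upright in the stand with its foot 10 mm above the work surface, so that 130 mm stand out.
- filter_head: Fixed grey water filter on a dark 116 x 116 mm base, body 100 x 100 mm and 65 mm high, with a round metal push-fit collet (49 mm wide, 20 mm high) in the middle of its top and a small brass port on two sides. Origin: centre of its underside, on the work surface; z up.
- collet_mouth (a point): Centre of the collet's open top, 85 mm above the work surface, z up. The round bore runs straight down, 29 mm wide in the collet's 20 mm and 28 mm below. The tube slides in freely for the first 25 mm, then meets the stiff seal: a push of about 7 N (more if fast) takes it 20 mm further to the firm stop, where the foot is 45 mm below this point and the lower edge of the tube's blue band is level with it. It stays there when let go.
- switch_box: Fixed white pump switch box, 90 (x) x 120 (y) x 45 (z) mm, with a toggle in the middle of its top, a blue dot 37 mm to the toggle's +y side and a red dot 37 mm to its -y side. Origin: centre of its underside, on the work surface; z up.
- pump_toggle (a joint): Angle of the black bat-shaped toggle, rad: 0 upright in the middle, +0.45 fully over towards the blue dot (the box's +y), -0.45 fully over towards the red dot (-y). It pivots about the box's x axis, 45 mm above the work surface, and springs back to 0 when let go; the spring gives 0.4 N m/rad, so about 4 N at 45 mm above the pivot holds it fully over.
- toggle_tip (a point): Top end of the toggle, 70 mm from its pivot (115 mm above the work surface when centred). The toggle is 12 mm thick in its lower 30 mm, widening to 18 mm at 60 mm from the pivot. z points along the toggle away from the pivot.
- enamel_mug: Loose bystander: cream enamel mug with a dark green rim and handle, 131 x 176 x 160 mm. Origin: centre of its underside.
- salt_shaker: Loose bystander: white glass salt shaker with a metal top, 42 mm wide, 74 mm high. Origin: centre of its underside.
- ink_bottle: Loose bystander: small blue glass bottle with a cork, 48 mm wide, 66 mm high. Origin: centre of its underside.
Mind the look-alikes: they are no part of the job. Of the things that look like the filter_tube, the largest one is meant.

How it is judged:
On the way, in this order (a step that is already met when the one before it is completed fails the run):
1. the filter tube is pushed fully home in the collet (z of filter_tube in the frame of collet_mouth below -0.04 m and horizontal distance between filter_tube and collet_mouth below 0.006 m and angle between filter_tube's own z axis and vertical below 0.12 rad), for 0.2 s.
2. the toggle is held over on its blue-dot side for about a second (0.7 s at least, beyond 0.33 rad) (all of step 1 and value of joint pump_toggle above 0.33 rad), for 0.7 s.
At the end, for the whole second after the job is handed in: The tube stands still and upright (within 0.12 rad) in the collet, its foot at least 40 mm below the mouth (45 mm is the stop) and within 6 mm of its axis, and the toggle has sprung back to within 0.06 rad of the middle (all of step 1 and value of joint pump_toggle between -0.06 and 0.06 rad and linear speed of filter_tube below 0.02 m/s); the robot touches nothing.
It fails at once if the toggle is pushed towards the red dot (beyond 0.2 rad) (value of joint pump_toggle below -0.2 rad).
It fails at once if the toggle is pushed over to the blue side (beyond 0.25 rad) while the tube is not home (value of joint pump_toggle above 0.25 rad and (z of filter_tube in the frame of collet_mouth above -0.038 m or horizontal distance between filter_tube and collet_mouth above 0.01 m)).
It fails at once if the mug is shifted by more than 40 mm (distance of enamel_mug from where it was at the start of the episode above 0.04 m).
It fails at once if the salt shaker is shifted by more than 40 mm (distance of salt_shaker from where it was at the start of the episode above 0.04 m).
It fails at once if the small corked bottle is shifted by more than 40 mm (distance of ink_bottle from where it was at the start of the episode above 0.04 m).
It also fails if it takes over 64 s, if anything falls off the work surface, if the arm or the gripper's body presses on something with over 40 N, if the wrist force passes 120 N, or if a joint passes its speed limit or range.

### The arm

A 6-joint arm with a two-finger parallel gripper is mounted at the origin on a cart in front of the work surface, level with it; the furniture and walls round the work are solid. World frame = base frame: x ahead of the robot, y to its left, z up, the work surface at z = 0. Lengths are in m, angles in rad, forces in N, time in s.
With the tool pointing down it reaches from about 0.35 to 0.975 m from the base axis. Payload 4.9 kg.
Tool frame: the origin (TCP) lies at the very end of the fingers, on their centre line; the grasp point (between the pads) lies 19 mm behind it (manip.grip_depth is the distance from the TCP to the grasp point, in m); z points along the fingers, x is the direction in which the jaws open and shut, and the axes are right-handed (so a half turn about z gives the same grasp; the last joint's range is limited). The gripper opens to 85 mm and grips with 20 to 120 N. Pads are 22 mm wide; open, the fingers measure 114 mm over their backs; the gripper's body (76 mm by 85 mm) begins 54 mm behind the grasp point. The pads swing forward as they close: fully open they stand 13 mm farther back than shut.
Start: joints at [-1.271, 0.053, 1.613, -0, 1.476, -0.119], TCP at [0.254, -0.571, 0.231] pointing down, gripper open.
Joint ranges: [-3.01, 3.01], [-1.01, 2.22], [0.06, 2.58], [-1.02, 4.17], [0.09, 2.62], [-3.14, 3.14]. Speed limits (rad/s): [2.57, 2.57, 3.14, 3.14, 3.14, 3.14].

### API

Orientations are given as a unit quaternion [w, x, y, z].
In Python, from plant import manip gives the robot as it stands. The module is installed in compiled form; this text tells all that it offers.
- The arm moves only by the shell command python3 -m crank 'ROWS' [OPENING]. ROWS is JSON, a list of rows, each a list of 4 numbers: the shift along the tool's x, y, z in cm, then the turn about the tool's z in units of 6 degrees (1.0 is 6 degrees). A call has 1 to 10 rows; each row shifts and turns the commanded pose from where the row before left it, along the tool's axes as they then stand; what a row does not reach is not made up. A row lasts 1/12 s, in which the tool goes at most 41.7 mm and 7.16 degrees, less where a joint would pass 70% of its speed; a pose out of reach is approached as far as the arm can. A call with a gripper value outside its range is refused whole. OPENING is the opening, from 0 (shut) to 1 (fully open), set as the call begins (- or left out, the last holds). The fingers move at their own pace and stop on an object; the grip force is fixed at half the most. Time passes only in rows, so rows that do not move let the fingers close. It gives the time, the measured TCP pose, the force and the opening at its end, in the units of the state.
- manip.state(): the state, without advancing time (a new reading comes with each control period).
- manip.grab_frame(name): name is "side" or "top"; returns a dict with "img" (480x640x3 uint8, red, green, blue), "intrinsics" (3x3 intrinsics, pixels), "D" ([k1, k2, p1, p2, k3] as OpenCV has them; the pictures are not rectified), "position" and "orientation" of the camera in the world. Camera axes: x right, y up, looking along -z (the intrinsics and any distortion apply to the point x, -y, -z); pixel columns grow to the right and rows downward; lengths in m; the calibration is good to about 2 mm. A picture is of the moment at which its call begins. There is no depth.
- manip.job_done(): hands the job in, once; it reports no verdict.
The state is a dict: "time": time; "joint_pos": joint angles; "joint_vel": joint speeds; "joint_efforts": joint torques, N m; "tool_pos": TCP position; "tool_rot": TCP orientation; "contact_force": force on the tool from outside, world axes, zero at the start; "ft_torque": the same for the moment, N m; "gripper_width": opening from 0.0 (shut) to 1.0 (fully open).
Only numpy, scipy, OpenCV 4.12 (cv2) and the standard library are available. Lean on these libraries where they do the work, as an engineer would, in place of code of your own. Each camera call takes 0.05 s, during which the arm holds its last target.

## Working session

There is one attempt and no reset: what is moved stays moved. The work goes in short steps, Python scripts to look and compute and a shell command to move; the robot and the scene stay as the last step left them, time stands still between calls to the robot, and variables do not carry over. Pictures are saved under pics/ and viewed, and the job is handed in when it is done.

```bash
mkdir -p pics
cat > h.py <<'E'
import numpy as np,cv2
from scipy.spatial.transform import Rotation as R
def grab(n,f):
    from plant import manip
    d=manip.grab_frame(n); cv2.imwrite(f,cv2.cvtColor(np.asarray(d['img']),cv2.COLOR_RGB2BGR))
    np.savez(f[:-4]+'.npz',K=d['intrinsics'],D=d['D'],p=d['position'],q=d['orientation']); return d
def load(f):
    return np.load(f[:-4]+'.npz')
def rot(q): return R.from_quat([q[1],q[2],q[3],q[0]]).as_matrix()
def ray(f,u,v):
    c=load(f); x,y=cv2.undistortPoints(np.array([[[u,v]]],float),c['K'],c['D'])[0,0]
    return c['p'],rot(c['q'])@np.array([x,-y,-1.])
def atz(f,u,v,z):
    p,d=ray(f,u,v); return p+d*(z-p[2])/d[2]
def proj(f,P):
    c=load(f); X=rot(c['q']).T@(np.array(P,float)-c['p']); X=np.array([X[0],-X[1],-X[2]])
    return cv2.projectPoints(X.reshape(1,1,3),np.zeros(3),np.zeros(3),c['K'],c['D'])[0][0,0]
def tri(obs):
    A=np.zeros((3,3));b=np.zeros(3)
    for f,u,v in obs:
        p,d=ray(f,u,v);d=d/np.linalg.norm(d);M=np.eye(3)-np.outer(d,d);A+=M;b+=M@p
    return np.linalg.solve(A,b)
E
python3 - <<'E'
from h import *
from plant import manip
for n in('side','top'):
    d=grab(n,f'pics/{n}0.png');print(n,d['position'],d['orientation'],d['D'])
print(manip.state())
E
```

```text
side [ 0.82971188 -0.51604227  1.0391147 ] [0.94079721 0.25353498 0.05298291 0.21866283] [0.04228306 0.         0.         0.         0.        ]
top [ 0.48122828 -0.03287175  1.01605191] [-0.7019149  -0.05499338  0.03899134  0.70906338] [-0.02423262  0.          0.          0.          0.        ]
{'time': 0.1, 'joint_pos': array([-1.27098222e+00,  5.33237712e-02,  1.61417368e+00, -7.55132505e-06,
        1.47596969e+00, -1.18978164e-01]), 'joint_vel': array([-0.00081871, -0.00065765, -0.0024187 ,  0.00016015, -0.00133683,
       -0.00070804]), 'joint_efforts': array([ 3.64794369e-04, -3.94906175e+01, -3.71362388e+01, -7.60941748e-05,
        3.94882460e-03, -1.29594920e-05]), 'tool_pos': array([ 0.25400437, -0.57044156,  0.23015538]), 'tool_rot': array([-5.97296523e-04,  8.38646771e-01, -5.44674872e-01, -7.22272405e-04]), 'contact_force': array([-0.75482569,  0.106881  ,  1.22413398]), 'ft_torque': array([-0.01814762,  0.06507151,  0.02914744]), 'gripper_width': 1.0028452817082723}
```

View pics/side0.png

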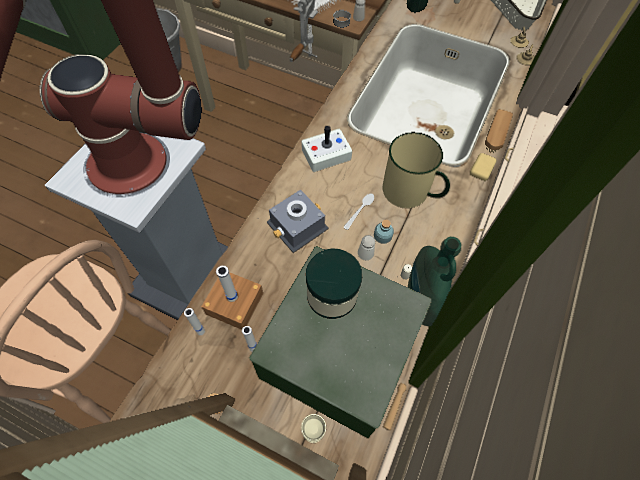

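View pics/top0.png

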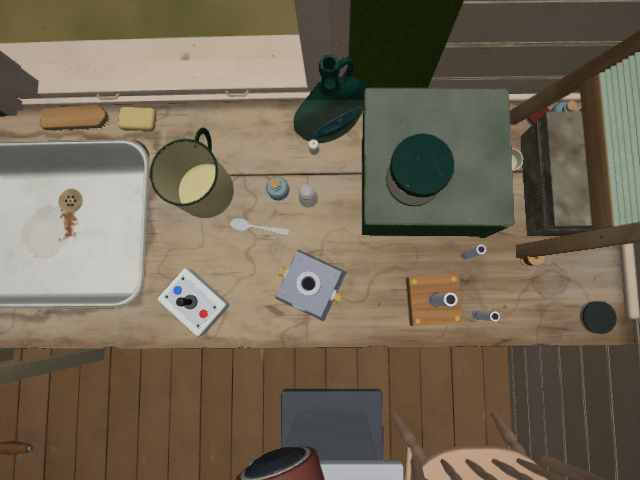

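Run:
```python
import cv2,numpy as np
t=cv2.imread('pics/top0.png');s=cv2.imread('pics/side0.png')
def c(i,x,y,w,h,k): return cv2.resize(i[y:y+h,x:x+w],None,fx=k,fy=k,interpolation=cv2.INTER_CUBIC)
# top: tube (400..500,240..330) ; filter(270..350,245..325); box(150..230,260..340)
cv2.imwrite('pics/ct.png',np.hstack([c(t,150,260,80,80,5),c(t,270,245,80,80,5)]))
cv2.imwrite('pics/ct2.png',c(t,400,240,110,90,6))
cv2.imwrite('pics/cs.png',np.hstack([c(s,290,115,80,80,5),c(s,260,180,80,80,5)]))
cv2.imwrite('pics/cs2.png',c(s,180,255,90,100,6))
```

```text
(no output)
```

View pics/ct.png

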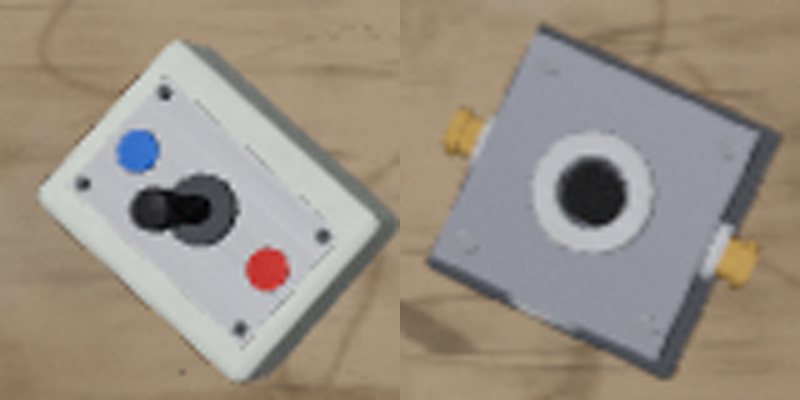

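View pics/ct2.png

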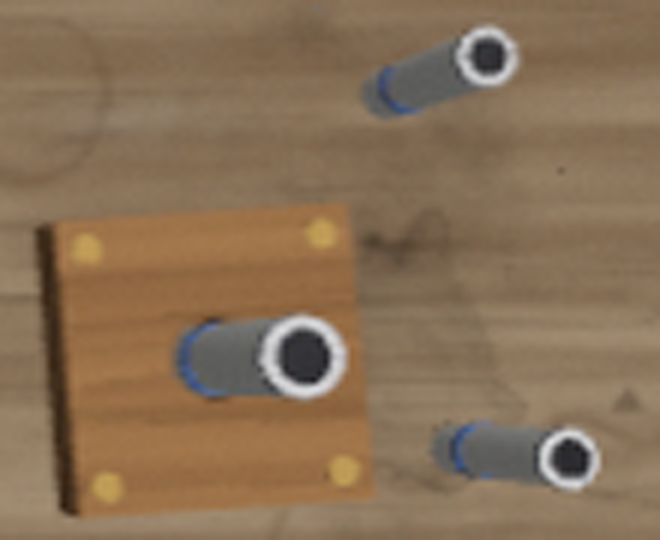

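View pics/cs.png

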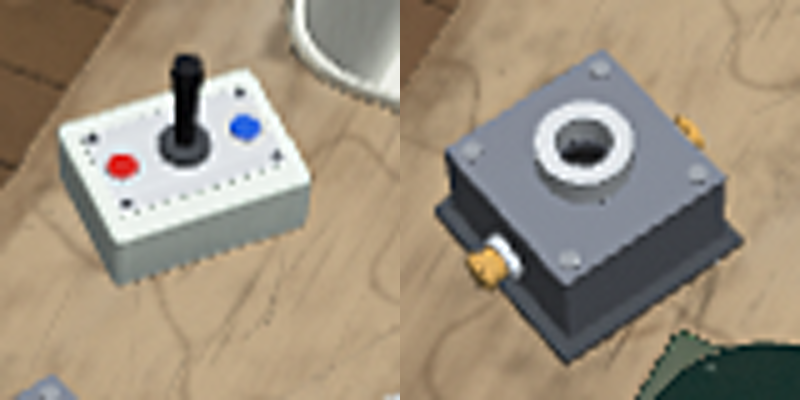

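View pics/cs2.png

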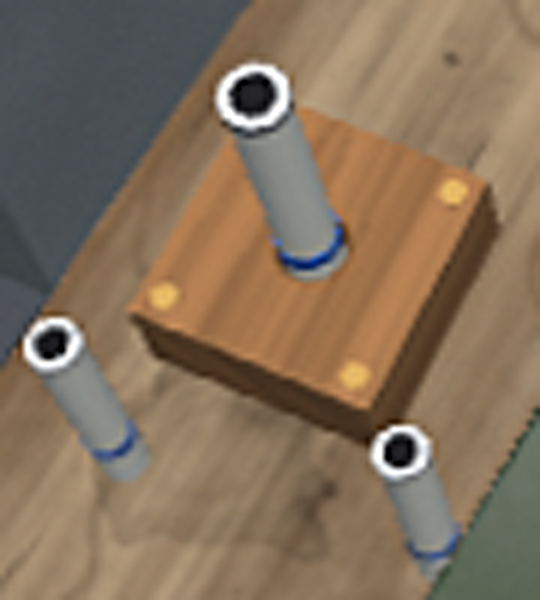

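Run:
```python
from h import *
T='pics/top0.png';S='pics/side0.png'
def t(x0,y0,k,x,y): return x0+(x+.5)/k-.5, y0+(y+.5)/k-.5
def rep(n,a,b,z):
    a=t(*a) if a else None;b=t(*b) if b else None
    print(n,'top',a and atz(T,*a,z).round(4),'side',b and atz(S,*b,z).round(4),'tri',(a and b) and tri([(T,*a),(S,*b)]).round(4))
rep('tube',(400,240,6,304,356),(180,255,6,254,96),.18)
rep('tubeB',(400,240,6,488,56),(180,255,6,402,451),.13)
rep('tubeC',(400,240,6,570,460),(180,255,6,54,342),.13)
rep('collet',(270,245,5,192,191),(260,180,5,184,143),.085)
rep('blue',(150,260,5,138,151),(290,115,5,245,128),.045)
rep('red',(150,260,5,267,269),(290,115,5,123,166),.045)
rep('tip',(150,260,5,151,208),(290,115,5,187,65),.115)
for n,x,y in(('b1',86,248),('b2',322,233),('b3',344,470),('b4',107,487)): rep(n,(400,240,6,x,y),None,.05)
for n,u,v,z in(('mugnear',195,216,.0),('mug rim l',152,180,.16),('ink',277,188,.05),('salt',306,195,.06),('bin',362,235,0.1),('canister',450,165,.2),('boxcorner',512,90,.1)): print(n,atz(T,u,v,z).round(3))
from plant import manip
print(R.from_quat(np.roll(manip.state()['tool_rot'],-1)).as_matrix().round(3))
```

```text
tube top [ 0.4857 -0.2281  0.18  ] side [ 0.4843 -0.2283  0.18  ] tri [ 0.4851 -0.2282  0.1808]
tubeB top [ 0.5789 -0.3014  0.13  ] side [ 0.5783 -0.3017  0.13  ] tri [ 0.5786 -0.3016  0.1302]
tubeC top [ 0.4532 -0.3204  0.13  ] side [ 0.4526 -0.3204  0.13  ] tri [ 0.453  -0.3204  0.1304]
collet top [0.5204 0.0283 0.085 ] side [0.5194 0.0277 0.085 ] tri [0.5199 0.028  0.0853]
blue top [0.51  0.303 0.045] side [0.5081 0.3043 0.045 ] tri [0.5096 0.3014 0.0488]
red top [0.4612 0.2476 0.045 ] side [0.4592 0.2493 0.045 ] tri [0.461  0.2462 0.0493]
tip top [0.4861 0.273  0.115 ] side [0.4852 0.2722 0.115 ] tri [0.4856 0.2726 0.1151]
b1 top [ 0.5236 -0.1859  0.05  ] side None tri None
b2 top [ 0.5278 -0.2663  0.05  ] side None tri None
b3 top [ 0.4481 -0.2703  0.05  ] side None tri None
b4 top [ 0.4432 -0.1905  0.05  ] side None tri None
mugnear [0.674 0.284 0.   ]
mug rim l [0.714 0.319 0.16 ]
ink [0.722 0.096 0.05 ]
salt [0.704 0.034 0.06 ]
bin [ 0.612 -0.079  0.1  ]
canister [ 0.722 -0.233  0.2  ]
boxcorner [ 0.909 -0.392  0.1  ]
[[ 0.407 -0.914 -0.001]
 [-0.914 -0.407  0.002]
 [-0.002 -0.    -1.   ]]
```

```bash
python3 -m crank '[[0,0,0,-1.15],[0,0,0,-1.15],[0,0,0,-1.15],[0,0,0,-1.15],[0,0,0,-1.15],[0,0,0,-1.15],[0,0,0,-1.15],[0,0,0,-1.15],[0,0,0,0]]' 0.75
cat > to.py <<'E'
import sys;from h import *;from plant import manip
s=manip.state();M=R.from_quat(np.roll(s['tool_rot'],-1)).as_matrix()
d=np.array([float(a) for a in sys.argv[1:4]])-s['tool_pos']
print('t',s['time'],'pos',s['tool_pos'].round(4),'shift cm tool',(M.T@d*100).round(2),'yaw',np.degrees(np.arctan2(M[1,0],M[0,0])).round(2),'tilt',M[:,2].round(4),'F',s['contact_force'].round(1),'w',round(s['gripper_width'],3))
E
python3 to.py .485 -.228 .23
```

```text
time: 0.85
tool_pos: [0.254, -0.5706, 0.2306]
tool_rot: [-0.001, 0.996, -0.093, -0.0]
contact_force: [-0.2, 0.0, 0.0]
gripper_width: 0.747
t 0.85 pos [ 0.254  -0.5706  0.2306] shift cm tool [ 16.34 -37.95   0.09] yaw -10.7 tilt [-4.0e-04  1.2e-03 -1.0e+00] F [-0.2  0.   0. ] w 0.747
```

```bash
python3 -m crank '[[1.4,-3.2,0,0],[1.4,-3.2,0,0],[1.4,-3.2,0,0],[1.4,-3.2,0,0],[1.4,-3.2,0,0],[1.4,-3.2,0,0],[1.4,-3.2,0,0],[1.4,-3.2,0,0],[1.4,-3.2,0,0],[1.4,-3.2,0,0]]'
python3 to.py .485 -.228 .23
```

```text
time: 1.68
tool_pos: [0.4522, -0.2812, 0.2311]
tool_rot: [-0.0, 0.995, -0.096, -0.0]
contact_force: [0.8, 0.1, -0.3]
gripper_width: 0.746
t 1.6833 pos [ 0.4522 -0.2812  0.2311] shift cm tool [ 2.2  -5.85  0.11] yaw -11.01 tilt [-1.e-04  1.e-04 -1.e+00] F [ 0.8  0.1 -0.3] w 0.746
```

```bash
python3 -m crank '[[1.0,-2.5,0,0],[0.8,-2.2,0,0],[0.4,-1.15,0,0],[0,0,0,0],[0,0,0,0]]'
python3 to.py .485 -.228 .126
```

```text
time: 2.1
tool_pos: [0.484, -0.2297, 0.2311]
tool_rot: [0.0, 0.996, -0.094, -0.0]
contact_force: [-0.4, -0.0, 0.2]
gripper_width: 0.75
t 2.1 pos [ 0.484  -0.2297  0.2311] shift cm tool [ 0.07 -0.19 10.5 ] yaw -10.83 tilt [-8.e-04 -4.e-04 -1.e+00] F [-0.4 -0.   0.2] w 0.75
```

```bash
python3 -m crank '[[0.1,-0.2,1,0],[0,0,2,0],[0,0,2,0],[0,0,2,0],[0,0,2,0],[0,0,1.5,0],[0,0,0,0],[0,0,0,0]]'
python3 to.py .485 -.228 .126; python3 -c "
from h import *
grab('side','pics/s1.png');a=cv2.imread('pics/s1.png')[200:350,140:340];cv2.imwrite('pics/s1c.png',cv2.resize(a,None,fx=4,fy=4))"
```

```text
time: 2.77
tool_pos: [0.4843, -0.2282, 0.1248]
tool_rot: [-0.001, 0.995, -0.095, -0.001]
contact_force: [0.1, -0.5, 1.1]
gripper_width: 0.749
t 2.7667 pos [ 0.4843 -0.2282  0.1248] shift cm tool [ 0.07 -0.04 -0.12] yaw -10.93 tilt [-0.0026  0.0015 -1.    ] F [ 0.1 -0.5  1.1] w 0.749
```

View pics/s1c.png

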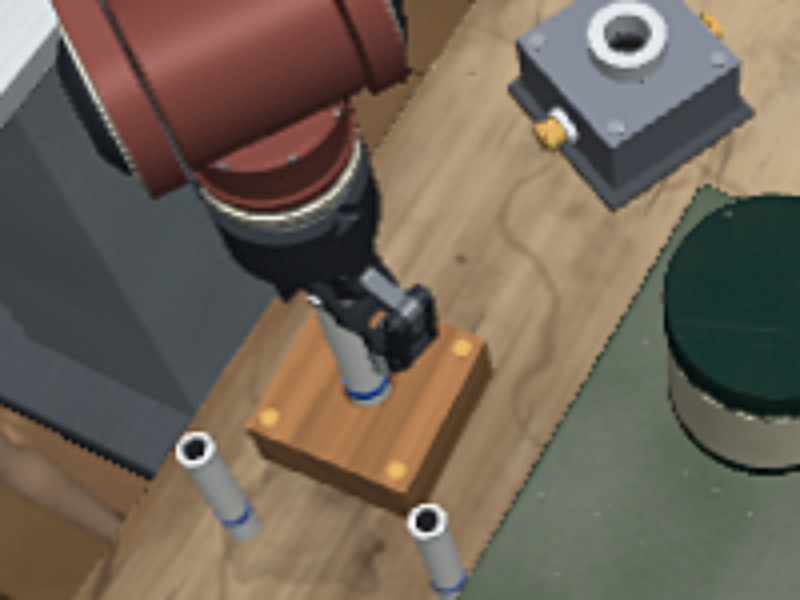

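The tube stands between the open fingers, at about (350,350) in the crop. I'm closing the gripper now.

```bash
python3 -m crank '[[0,0,0,0],[0,0,0,0],[0,0,0,0],[0,0,0,0],[0,0,0,0],[0,0,0,0],[0,0,0,0],[0,0,0,0]]' 0
python3 to.py .485 -.228 .126
python3 -m crank '[[0,0,-0.3,0],[0,0,-0.6,0],[0,0,-1,0],[0,0,-1.5,0],[0,0,-2,0],[0,0,-2,0],[0,0,-2,0],[0,0,-1.6,0],[0,0,0,0]]'
python3 to.py .52 .028 .235
```

```text
time: 3.48
tool_pos: [0.486, -0.2281, 0.1277]
tool_rot: [0.001, 0.996, -0.094, 0.0]
contact_force: [-2.7, -0.0, 6.3]
gripper_width: 0.25
t 3.4833 pos [ 0.486  -0.2281  0.1277] shift cm tool [-0.1   0.    0.17] yaw -10.79 tilt [ 6.0e-04 -1.1e-03 -1.0e+00] F [-2.7 -0.   6.3] w 0.25
time: 4.23
tool_pos: [0.4875, -0.2289, 0.2416]
tool_rot: [0.002, 0.996, -0.094, 0.004]
contact_force: [0.5, -0.6, -0.4]
gripper_width: 0.251
t 4.2333 pos [ 0.4875 -0.2289  0.2416] shift cm tool [ -1.63 -25.84   0.57] yaw -10.8 tilt [ 0.0072 -0.0045 -1.    ] F [ 0.5 -0.6 -0.4] w 0.251
```

```bash
python3 -m crank '[[-0.2,-1.8,0,0],[-0.2,-3,0,0],[-0.2,-3.2,0,0],[-0.2,-3.4,0,0],[-0.2,-3.4,0,0],[-0.2,-3.4,0,0],[-0.2,-3.2,0,0],[-0.2,-2.7,0,0],[0,-1.7,0,0],[0,0,0,0]]'
python3 -m crank '[[0,0,0,0],[0,0,0,0],[0,0,0,0]]'
python3 to.py .52 .028 .235;python3 -c "
from h import *
for n,r in (('side',(100,280,200,400)),('top',(200,350,230,430))):
  f='pics/%s2.png'%n;grab(n,f);a=cv2.imread(f)[r[0]:r[1],r[2]:r[3]];cv2.imwrite('pics/%s2c.png'%n,cv2.resize(a,None,fx=4 if n=='top' else 3,fy=4 if n=='top' else 3))"
```

```text
time: 5.07
tool_pos: [0.5179, 0.0316, 0.2354]
tool_rot: [-0.001, 0.996, -0.092, -0.001]
contact_force: [0.6, 0.7, -0.5]
gripper_width: 0.253
time: 5.32
tool_pos: [0.518, 0.0278, 0.2359]
tool_rot: [0.0, 0.995, -0.095, -0.0]
contact_force: [0.4, 1.4, -1.2]
gripper_width: 0.253
t 5.3167 pos [0.518  0.0278 0.2359] shift cm tool [ 0.19 -0.06  0.09] yaw -10.88 tilt [-6.e-04 -2.e-04 -1.e+00] F [ 0.4  1.4 -1.2] w 0.253
```

View pics/side2c.png

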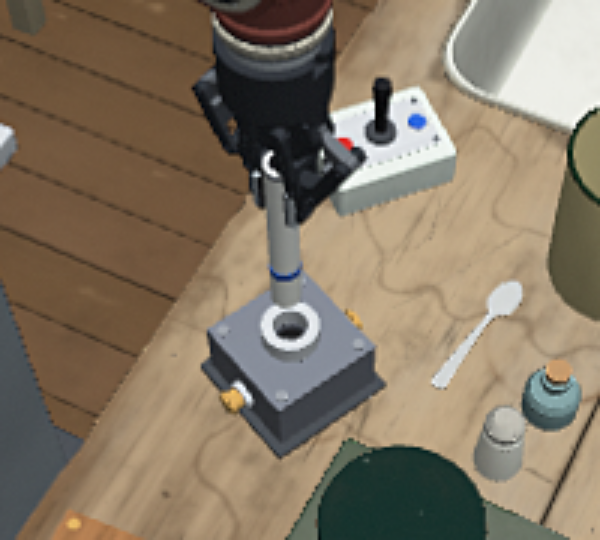

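View pics/top2c.png

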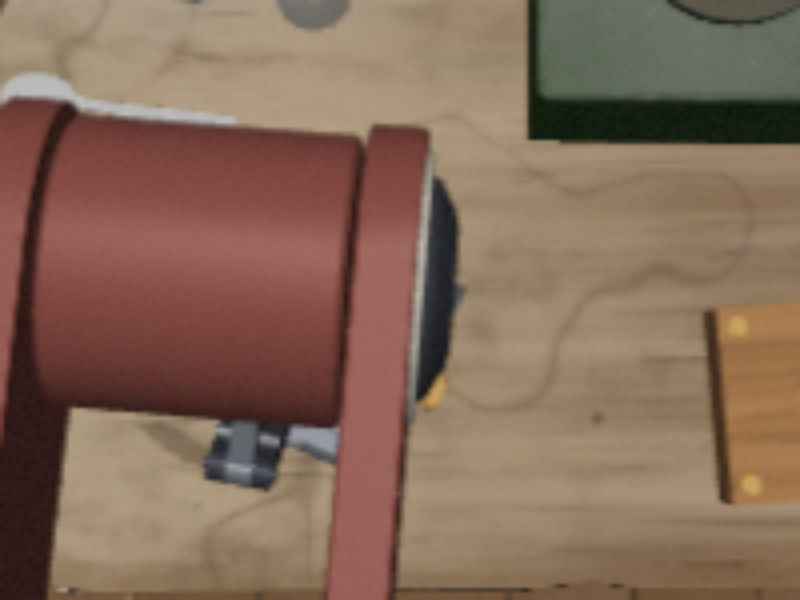

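Run:
```python
from h import *
f='pics/side2.png'
a=cv2.imread(f)[140:225,260:340];k=7
b=cv2.resize(a,None,fx=k,fy=k,interpolation=cv2.INTER_CUBIC)
for P in ((.52,.028,.118),(.52,.028,.163),(.52,.028,.171),(.52,.028,.225),(.52,.028,.085)):
    u,v=proj(f,P);p=(int((u-260+.5)*k),int((v-140+.5)*k));print(P,u,v,p);cv2.circle(b,p,3,(0,0,255),-1)
cv2.imwrite('pics/s2z.png',b)
```

```text
(0.52, 0.028, 0.118) 296.29458978763427 200.62225329986308 (257, 427)
(0.52, 0.028, 0.163) 295.7436114410496 189.6068091753872 (253, 350)
(0.52, 0.028, 0.171) 295.64130036694735 187.5633690124701 (252, 336)
(0.52, 0.028, 0.225) 294.91297724451425 173.03483818254455 (247, 234)
(0.52, 0.028, 0.085) 296.673985280543 208.21801620789628 (260, 481)
```

View pics/s2z.png

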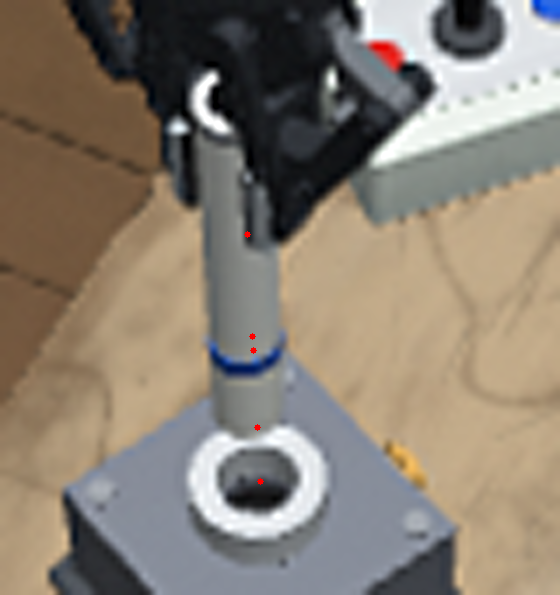

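```bash
python3 -m crank '[[0.2,-0.1,0,0],[0,0,0.5,0],[0,0,1,0],[0,0,0.5,0],[0,0,0,0]]'
python3 to.py .52 .028 .1577
python3 - <<'E'
from h import *
f='pics/side3.png';grab('side',f)
a=cv2.imread(f)[140:225,260:340];k=7
b=cv2.resize(a,None,fx=k,fy=k,interpolation=cv2.INTER_CUBIC)
for P in ((.52,.028,.098),(.52,.028,.143),(.52,.028,.151),(.52,.028,.085)):
    u,v=proj(f,P);p=(int((u-260+.5)*k),int((v-140+.5)*k));cv2.circle(b,p,3,(0,0,255),-1)
cv2.imwrite('pics/s3z.png',b)
print(rot(load(f)['q']).round(3))
E
```

```text
time: 5.83
tool_pos: [0.5191, 0.0293, 0.2136]
tool_rot: [0.0, 0.996, -0.094, -0.002]
contact_force: [0.1, 0.3, -0.7]
gripper_width: 0.25
t 5.8333 pos [0.5191 0.0293 0.2136] shift cm tool [0.13 0.1  5.59] yaw -10.82 tilt [-4.2e-03  3.0e-04 -1.0e+00] F [ 0.1  0.3 -0.7] w 0.25
[[ 0.899 -0.385  0.211]
 [ 0.438  0.776 -0.454]
 [ 0.011  0.5    0.866]]
```

View pics/s3z.png

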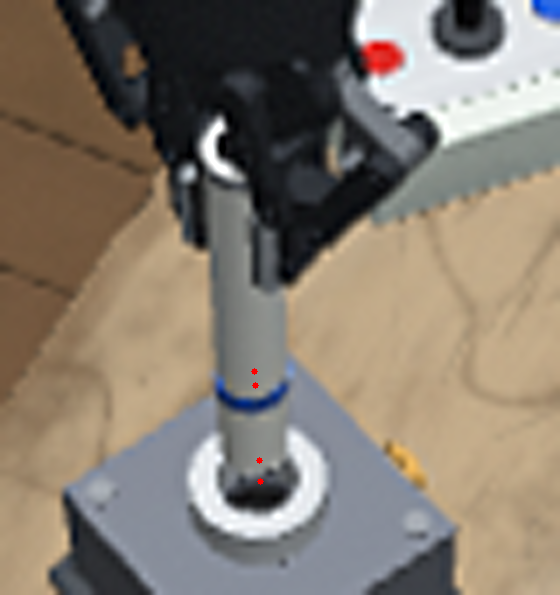

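```bash
python3 -m crank '[[0.2,-0.1,0,0],[0,0,0,0],[0,0,0.4,0],[0,0,0.8,0],[0,0,0.8,0],[0,0,0.8,0],[0,0,0.4,0],[0,0,0.2,0],[0,0,0,0],[0,0,0,0]]'
python3 to.py .52 .028 .1577
python3 - <<'E'
from h import *
f='pics/side4.png';grab('side',f)
a=cv2.imread(f)[140:225,260:340];k=7
cv2.imwrite('pics/s4z.png',cv2.resize(a,None,fx=k,fy=k,interpolation=cv2.INTER_CUBIC))
E
```

```text
time: 6.72
tool_pos: [0.5222, 0.0299, 0.182]
tool_rot: [0.0, 0.996, -0.094, -0.001]
contact_force: [-0.6, -0.2, -1.3]
gripper_width: 0.251
t 6.7167 pos [0.5222 0.0299 0.182 ] shift cm tool [-0.18  0.22  2.43] yaw -10.8 tilt [-0.0012  0.     -1.    ] F [-0.6 -0.2 -1.3] w 0.251
```

View pics/s4z.png

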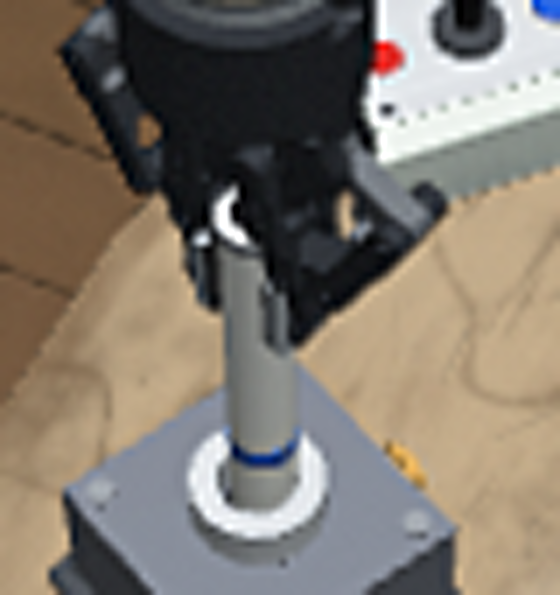

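The tube is about 20 mm into the bore and there is no side force. Next I'll push it through the seal slowly.

```bash
python3 -m crank '[[0,0,0.2,0],[0,0,0.2,0],[0,0,0.2,0],[0,0,0.2,0],[0,0,0.2,0],[0,0,0.2,0],[0,0,0.2,0],[0,0,0.2,0],[0,0,0.2,0],[0,0,0.2,0]]'
python3 to.py .52 .028 .1577
```

```text
time: 7.6
tool_pos: [0.523, 0.0297, 0.1661]
tool_rot: [0.0, 0.996, -0.094, 0.0]
contact_force: [-8.2, -0.8, 16.9]
gripper_width: 0.252
t 7.6 pos [0.523  0.0297 0.1661] shift cm tool [-0.27  0.22  0.84] yaw -10.8 tilt [ 6.e-04 -7.e-04 -1.e+00] F [-8.2 -0.8 16.9] w 0.252
```

```bash
python3 -m crank '[[-0.1,0,0,0],[-0.05,0,0,0],[0,0,0,0],[0,0,0,0]]'
python3 to.py .52 .028 .1577
```

```text
time: 7.93
tool_pos: [0.5222, 0.0298, 0.1656]
tool_rot: [0.0, 0.996, -0.094, 0.001]
contact_force: [-4.8, -1.5, 11.3]
gripper_width: 0.25
t 7.9333 pos [0.5222 0.0298 0.1656] shift cm tool [-0.19  0.21  0.79] yaw -10.81 tilt [ 0.0029 -0.0011 -1.    ] F [-4.8 -1.5 11.3] w 0.25
```

```bash
python3 -m crank '[[-0.1,0,0,0],[-0.05,0.05,0.1,0],[0,0,0.2,0],[0,0,0.2,0],[0,0,0.2,0],[0,0,0,0]]'
python3 to.py .52 .028 .1577
```

```text
time: 8.43
tool_pos: [0.5215, 0.0296, 0.1585]
tool_rot: [0.0, 0.996, -0.094, 0.003]
contact_force: [-3.0, -0.7, 9.4]
gripper_width: 0.251
t 8.4333 pos [0.5215 0.0296 0.1585] shift cm tool [-0.12  0.18  0.08] yaw -10.8 tilt [ 5.3e-03 -9.0e-04 -1.0e+00] F [-3.  -0.7  9.4] w 0.251
```

```bash
python3 -m crank '[[0,0,0.2,0],[0,0,0.2,0],[0,0,0.2,0],[0,0,0.1,0],[0,0,0,0]]'
python3 to.py .52 .028 .1577
python3 - <<'E'
from h import *
f='pics/side5.png';grab('side',f)
a=cv2.imread(f)[140:225,260:340];k=7
cv2.imwrite('pics/s5z.png',cv2.resize(a,None,fx=k,fy=k,interpolation=cv2.INTER_CUBIC))
E
```

```text
time: 8.85
tool_pos: [0.5227, 0.0296, 0.1574]
tool_rot: [0.0, 0.996, -0.094, 0.004]
contact_force: [-11.4, 0.6, 32.0]
gripper_width: 0.256
t 8.85 pos [0.5227 0.0296 0.1574] shift cm tool [-0.24  0.21 -0.03] yaw -10.79 tilt [ 0.007  -0.0011 -1.    ] F [-11.4   0.6  32. ] w 0.256
```

View pics/s5z.png

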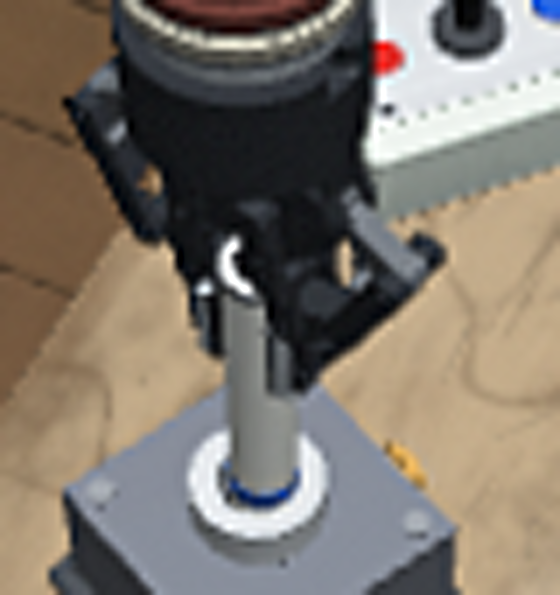

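The force rose to 32 N at z = 0.157, where I expected the stop, and the band sits at the mouth. I'll take the load off and let go.

```bash
python3 -m crank '[[0,0,-0.2,0],[0,0,-0.2,0],[0,0,-0.1,0],[0,0,0,0]]'
python3 to.py .52 .028 .1577
python3 -m crank '[[0,0,0,0],[0,0,0,0],[0,0,0,0],[0,0,0,0],[0,0,0,0]]' 0.75
python3 to.py .52 .028 .1577
```

```text
time: 9.23
tool_pos: [0.5217, 0.0296, 0.1575]
tool_rot: [0.0, 0.996, -0.094, 0.003]
contact_force: [-4.0, -0.1, 13.6]
gripper_width: 0.253
t 9.2333 pos [0.5217 0.0296 0.1575] shift cm tool [-0.13  0.19 -0.02] yaw -10.8 tilt [ 5.8e-03 -9.0e-04 -1.0e+00] F [-4.  -0.1 13.6] w 0.253
time: 9.65
tool_pos: [0.5193, 0.03, 0.1528]
tool_rot: [-0.0, 0.996, -0.094, -0.0]
contact_force: [-0.1, 0.6, 0.2]
gripper_width: 0.749
t 9.65 pos [0.5193 0.03   0.1528] shift cm tool [ 0.1   0.18 -0.49] yaw -10.8 tilt [-5.e-04  1.e-04 -1.e+00] F [-0.1  0.6  0.2] w 0.749
```

```bash
python3 -m crank '[[0,0,-1,0],[0,0,-2,0],[0,0,-2,0],[0,0,-2,0],[0,0,-2,0],[0,0,-1,0],[0,0,-1,0],[0,0,0,0]]'
python3 -m crank '[[0,0,0,1.03],[0,0,0,1.03],[0,0,0,1.03],[0,0,0,1.03],[0,0,0,1.03],[0,0,0,0]]' 0
python3 to.py .455 .242 .26
```

```text
time: 10.32
tool_pos: [0.5205, 0.0299, 0.2658]
tool_rot: [-0.0, 0.996, -0.094, 0.002]
contact_force: [-0.1, 0.2, -0.1]
gripper_width: 0.753
time: 10.82
tool_pos: [0.5189, 0.03, 0.2616]
tool_rot: [0.0, 0.934, -0.357, -0.001]
contact_force: [-0.4, 1.0, -0.6]
gripper_width: 0.002
t 10.8167 pos [0.5189 0.03   0.2616] shift cm tool [-18.89 -11.55   0.19] yaw -41.8 tilt [-2.6e-03  2.0e-04 -1.0e+00] F [-0.4  1.  -0.6] w 0.002
```

```bash
python3 -m crank '[[-1.5,-0.9,0,0],[-2.3,-1.4,0,0],[-2.5,-1.5,0,0],[-2.5,-1.5,0,0],[-2.5,-1.5,0,0],[-2.5,-1.5,0,0],[-2.5,-1.5,0,0],[-1.6,-1,0,0],[-1,-0.75,0,0],[0,0,0,0]]'
python3 -m crank '[[0,0,0,0],[0,0,0,0],[0,0,0,0]]'
python3 to.py .455 .242 .088
python3 - <<'E'
from h import *
f='pics/side6.png';grab('side',f)
a=cv2.imread(f)[60:240,230:430]
cv2.imwrite('pics/s6z.png',cv2.resize(a,None,fx=3.3,fy=3.3,interpolation=cv2.INTER_CUBIC))
f='pics/top6.png';grab('top',f)
E
```

```text
time: 11.65
tool_pos: [0.4544, 0.2435, 0.2625]
tool_rot: [0.0, 0.935, -0.354, -0.001]
contact_force: [-0.2, 0.5, 0.2]
gripper_width: -0.0
time: 11.9
tool_pos: [0.4556, 0.2409, 0.2631]
tool_rot: [0.0, 0.934, -0.356, -0.0]
contact_force: [0.8, -0.3, 0.5]
gripper_width: -0.002
t 11.9 pos [0.4556 0.2409 0.2631] shift cm tool [-0.12 -0.04 17.51] yaw -41.76 tilt [-2.e-04 -4.e-04 -1.e+00] F [ 0.8 -0.3  0.5] w -0.002
```

View pics/s6z.png

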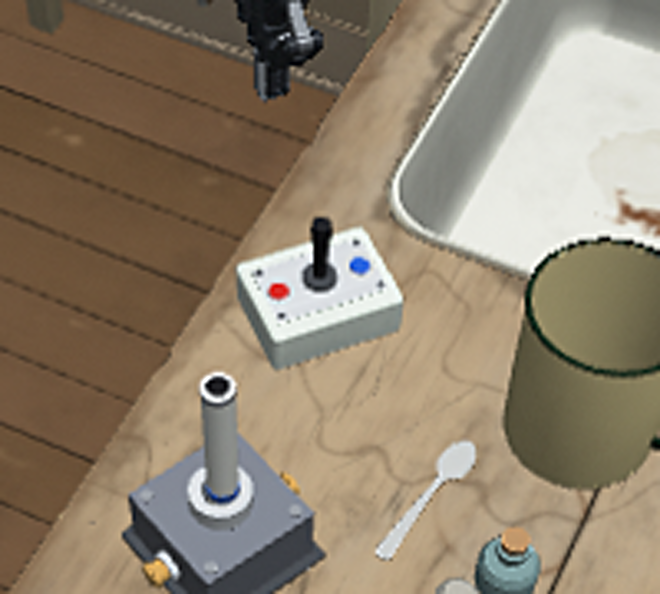

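View pics/top6.png

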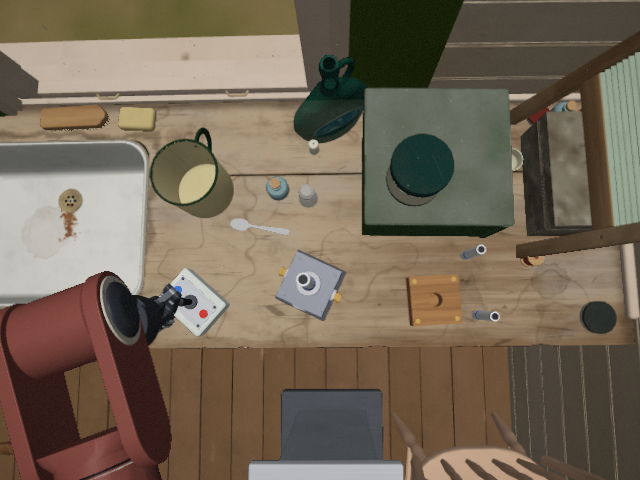

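```bash
python3 -c "
from h import *
print([proj('pics/side6.png',(.52,.028,z)).round(1) for z in(.205,.21,.215)])"
python3 -m crank '[[0,0,1.5,0],[0,0,2.5,0],[0,0,2.5,0],[0,0,2.5,0],[0,0,2.5,0],[0,0,2.5,0],[0,0,2,0],[0,0,1.3,0],[0,0,0,0],[0,0,0,0]]'
python3 to.py .4852 .2757 .088
python3 - <<'E'
from h import *
f='pics/side7.png';grab('side',f)
a=cv2.imread(f)[90:190,280:380]
cv2.imwrite('pics/s7z.png',cv2.resize(a,None,fx=5,fy=5,interpolation=cv2.INTER_CUBIC))
E
```

```text
[array([295.2, 178.6]), array([295.1, 177.2]), array([295.1, 175.8])]
time: 12.83
tool_pos: [0.4553, 0.2416, 0.0902]
tool_rot: [0.0, 0.934, -0.356, -0.0]
contact_force: [-0.4, 0.2, -0.0]
gripper_width: -0.002
t 12.8333 pos [0.4553 0.2416 0.0902] shift cm tool [-0.04 -4.54  0.22] yaw -41.73 tilt [-8.e-04 -3.e-04 -1.e+00] F [-0.4  0.2 -0. ] w -0.002
```

View pics/s7z.png

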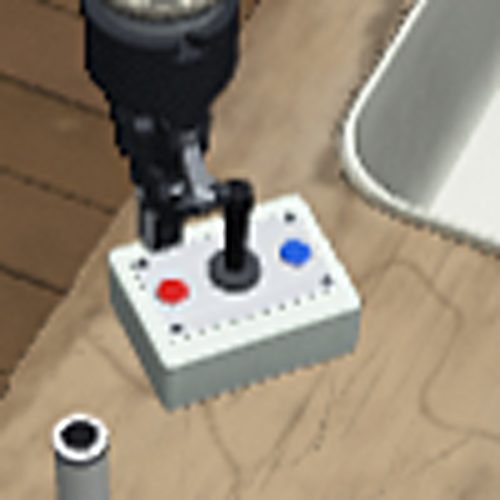

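```bash
python3 -c "
from h import *
for P in((.4553,.2416,.09),(.4553,.2416,.13),(.4852,.2757,.115)): print((proj('pics/side7.png',P)-[280,90])*5)"
```

```text
[158.54863845 240.57640669]
[158.59223738 188.05554288]
[237.89253542 183.53042446]
```

```bash
python3 -m crank '[[0,-0.5,0,0],[0,-0.5,0,0],[0,-0.5,0,0],[0,-0.5,0,0],[0,-0.5,0,0],[0,-0.5,0,0],[0,-0.4,0,0],[0,-0.4,0,0],[0,-0.4,0,0]]'
python3 to.py .4852 .2757 .088
python3 -m crank '[[0,-0.3,0,0],[0,-0.2,0,0],[0,-0.1,0,0],[0,0,0,0]]'
python3 to.py .4852 .2757 .088
python3 - <<'E'
from h import *
f='pics/side8.png';grab('side',f)
a=cv2.imread(f)[90:190,280:380]
cv2.imwrite('pics/s8z.png',cv2.resize(a,None,fx=5,fy=5,interpolation=cv2.INTER_CUBIC))
E
```

```text
time: 13.63
tool_pos: [0.483, 0.2732, 0.0899]
tool_rot: [0.001, 0.935, -0.356, -0.0]
contact_force: [-2.0, -2.1, 0.0]
gripper_width: -0.005
t 13.6333 pos [0.483  0.2732 0.0899] shift cm tool [-0.   -0.34  0.19] yaw -41.7 tilt [-0.0013 -0.0011 -1.    ] F [-2.  -2.1  0. ] w -0.005
time: 13.97
tool_pos: [0.4865, 0.2774, 0.0895]
tool_rot: [0.001, 0.935, -0.356, -0.001]
contact_force: [-3.4, -3.6, -1.7]
gripper_width: -0.001
t 13.9667 pos [0.4865 0.2774 0.0895] shift cm tool [0.02 0.21 0.15] yaw -41.7 tilt [-0.002 -0.001 -1.   ] F [-3.4 -3.6 -1.7] w -0.001
```

View pics/s8z.png

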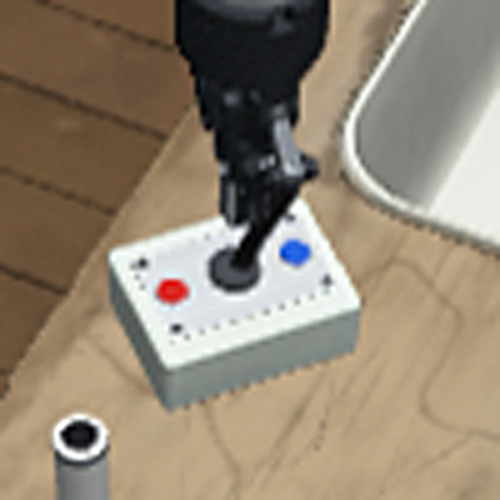

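```bash
python3 -m crank '[[0,-0.1,0,0],[0,0,0,0],[0,0,0,0],[0,0,0,0],[0,0,0,0],[0,0,0,0],[0,0,0,0],[0,0,0,0],[0,0,0,0],[0,0,0,0]]'
python3 to.py .4852 .2757 .088
python3 -m crank '[[0,0,0,0],[0,0,0,0]]'
python3 -m crank '[[0,0.3,0,0],[0,0.3,0,0],[0,0.3,0,0],[0,0.3,0,0],[0,0.3,0,0],[0,0.3,0,0],[0,0.3,0,0],[0,0.3,0,0],[0,0.4,0,0],[0,0.4,0,0]]'
python3 -m crank '[[0,0.5,0,0],[0,1,0,0],[0,1,0,0],[0,0,-1,0],[0,0,-2,0],[0,0,-3,0],[0,0,-3,0],[0,0,-3,0],[0,0,-2,0],[0,0,0,0]]'
python3 to.py .4852 .2757 .088
python3 - <<'E'
from h import *
for n in('side','top'): grab(n,f'pics/{n}9.png')
a=cv2.imread('pics/side9.png')[90:240,260:460]
cv2.imwrite('pics/s9z.png',cv2.resize(a,None,fx=4,fy=4,interpolation=cv2.INTER_CUBIC))
E
```

```text
time: 14.85
tool_pos: [0.4869, 0.2779, 0.0897]
tool_rot: [0.001, 0.934, -0.356, -0.001]
contact_force: [-3.1, -3.8, -2.4]
gripper_width: 0.004
t 14.85 pos [0.4869 0.2779 0.0897] shift cm tool [0.02 0.28 0.17] yaw -41.71 tilt [-0.0022 -0.0013 -1.    ] F [-3.1 -3.8 -2.4] w 0.004
time: 15.02
tool_pos: [0.4869, 0.2779, 0.0897]
tool_rot: [0.001, 0.934, -0.356, -0.001]
contact_force: [-3.9, -3.0, -1.7]
gripper_width: -0.0
time: 15.85
tool_pos: [0.4665, 0.2544, 0.0903]
tool_rot: [-0.0, 0.934, -0.356, 0.0]
contact_force: [0.3, -0.0, -0.1]
gripper_width: -0.001
time: 16.68
tool_pos: [0.4526, 0.2368, 0.2375]
tool_rot: [-0.004, 0.934, -0.356, 0.004]
contact_force: [0.7, 0.3, 1.0]
gripper_width: -0.002
t 16.6833 pos [0.4526 0.2368 0.2375] shift cm tool [-0.23 -4.92 15.  ] yaw -41.71 tilt [ 0.0108  0.0039 -0.9999] F [0.7 0.3 1. ] w -0.002
```

View pics/s9z.png

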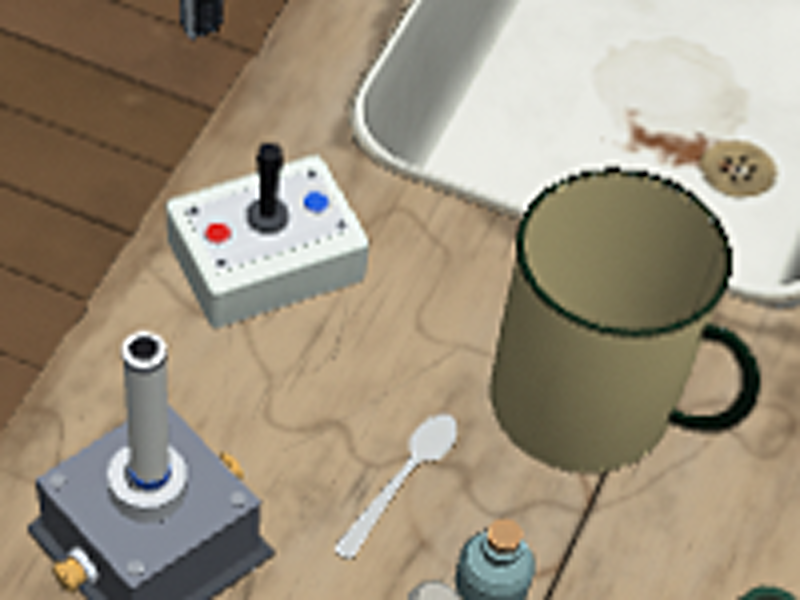

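View pics/top9.png

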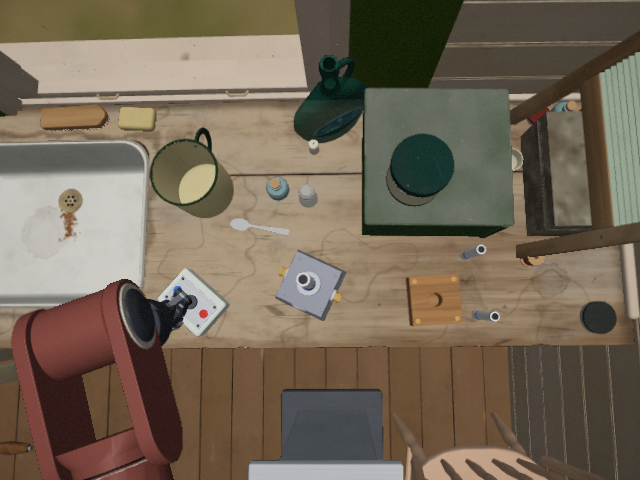

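The toggle is upright again, with its tip at (268,150) in the crop. The tube is still in the collet, and the mug, shaker and bottle haven't moved. Before handing in, I'll check from the held picture how far over the toggle went.

```bash
python3 -c "
from h import *
a=cv2.imread('pics/side8.png')[90:190,280:380];b=cv2.resize(a,None,fx=7,fy=7,interpolation=cv2.INTER_CUBIC)[150:450,250:550]
b=cv2.resize(b,None,fx=2,fy=2)
for th,c in((.33,(0,0,255)),(.45,(0,255,0))):
  u=np.array([.665,.747,0])
  for r in (.03,.05,.07):
    P=np.array([.4852,.2757,.045])+r*(np.sin(th)*u+np.cos(th)*np.array([0,0,1]))
    q=((proj('pics/side8.png',P)-[280,90]+.5)*7-[250,150])*2
    cv2.circle(b,tuple(int(x) for x in q),4,c,-1)
cv2.imwrite('pics/s8y.png',b)"
```

View pics/s8y.png

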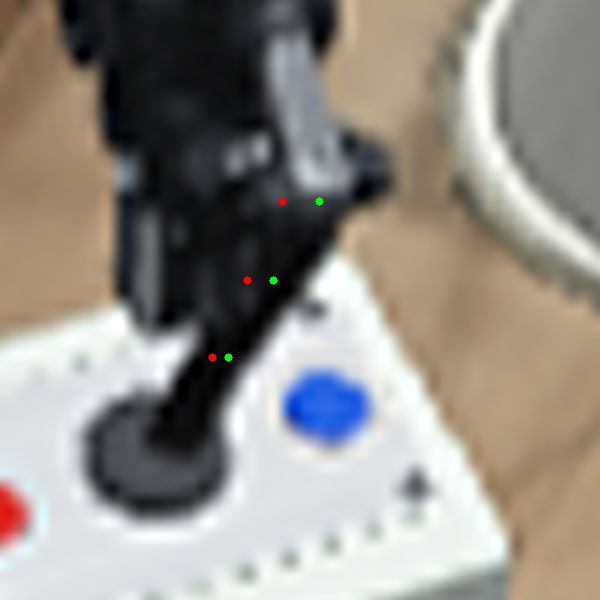

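The picture puts the hold at about 0.37–0.43 rad, while the force suggests it was at the stop. Another push to the blue side is allowed and there is plenty of time, so I'll repeat it a little deeper to be sure.

```bash
python3 to.py .455 .2416 .09
python3 -m crank '[[0,0,1.5,0],[0,0,2.5,0],[0,0,2.5,0],[0,0,2.5,0],[0,0,2.5,0],[0,0,2,0],[0,0,1,0],[0,0,0,0],[0,0,0,0]]'
python3 to.py .4852 .2757 .088
```

```text
t 16.7833 pos [0.4504 0.236  0.2318] shift cm tool [-0.04 -0.69 14.18] yaw -41.71 tilt [ 0.0027  0.001  -1.    ] F [-0.3  0.5 -0.8] w -0.002
time: 17.53
tool_pos: [0.4491, 0.2357, 0.0844]
tool_rot: [0.001, 0.934, -0.356, -0.001]
contact_force: [0.9, 0.6, 1.5]
gripper_width: 0.001
t 17.5333 pos [0.4491 0.2357 0.0844] shift cm tool [ 0.03 -5.39 -0.37] yaw -41.71 tilt [-2.2e-03 -7.0e-04 -1.0e+00] F [0.9 0.6 1.5] w 0.001
```

```bash
python3 -m crank '[[0,-0.5,0,0],[0,-0.5,-0.1,0],[0,-0.5,-0.1,0],[0,-0.5,-0.1,0],[0,-0.5,-0.1,0],[0,-0.5,0,0],[0,-0.5,0,0],[0,-0.5,0,0],[0,-0.5,0,0],[0,-0.5,0,0]]'
python3 -m crank '[[0,-0.3,0,0],[0,-0.3,0,0],[0,-0.1,0,0],[0,0,0,0]]'
python3 to.py .4852 .2757 .088
python3 -m crank '[[0,-0.2,0,0],[0,0,0,0],[0,0,0,0]]'
python3 to.py .4852 .2757 .088
```

```text
time: 18.37
tool_pos: [0.4829, 0.2731, 0.0888]
tool_rot: [0.001, 0.935, -0.356, -0.001]
contact_force: [-2.1, -2.4, -0.7]
gripper_width: 0.0
time: 18.7
tool_pos: [0.4865, 0.2775, 0.088]
tool_rot: [0.002, 0.935, -0.356, -0.001]
contact_force: [-4.1, -4.6, 0.4]
gripper_width: -0.0
t 18.7 pos [0.4865 0.2775 0.088 ] shift cm tool [0.02 0.23 0.01] yaw -41.69 tilt [-0.004  -0.0029 -1.    ] F [-4.1 -4.6  0.4] w -0.0
time: 18.95
tool_pos: [0.4868, 0.2778, 0.0879]
tool_rot: [0.004, 0.935, -0.356, -0.002]
contact_force: [-7.9, -8.7, 2.1]
gripper_width: -0.002
t 18.95 pos [0.4868 0.2778 0.0879] shift cm tool [ 0.02  0.26 -0.01] yaw -41.69 tilt [-0.0069 -0.0058 -1.    ] F [-7.9 -8.7  2.1] w -0.002
```

The force jumped from 6 to 12 N with almost no movement, so this is the hard stop, at the same position as the first hold. I'll hold for a second and then back off gently.

```bash
python3 -m crank '[[0,0,0,0],[0,0,0,0],[0,0,0,0],[0,0,0,0],[0,0,0,0],[0,0,0,0],[0,0,0,0],[0,0,0,0],[0,0,0,0],[0,0,0,0]]'
python3 -m crank '[[0,0.3,0,0],[0,0.3,0,0],[0,0.3,0,0],[0,0.3,0,0],[0,0.3,0,0],[0,0.3,0,0],[0,0.3,0,0],[0,0.3,0,0],[0,0.3,0,0],[0,0.3,0,0]]'
python3 -m crank '[[0,0.5,0,0],[0,1,0,0],[0,1,0,0],[0,0.8,0,0],[0,0,-1,0],[0,0,-2,0],[0,0,-3,0],[0,0,-3,0],[0,0,-3,0],[0,0,-2,0]]'
python3 -m crank '[[0,0,0,0],[0,0,0,0],[0,0,0,0],[0,0,0,0],[0,0,0,0],[0,0,0,0]]'
python3 - <<'E'
from h import *
for n in('side','top'): grab(n,f'pics/{n}10.png')
a=cv2.imread('pics/side10.png')[90:240,260:460]
cv2.imwrite('pics/s10z.png',cv2.resize(a,None,fx=4,fy=4,interpolation=cv2.INTER_CUBIC))
for th in(0,):
  print((proj('pics/side10.png',(.4852,.2757,.115))-[260,90]+.5)*4,(proj('pics/side10.png',(.52,.028,.21))-[260,90]+.5)*4)
E
```

```text
time: 19.78
tool_pos: [0.4868, 0.2778, 0.0879]
tool_rot: [0.004, 0.935, -0.356, -0.002]
contact_force: [-7.1, -9.1, 1.9]
gripper_width: 0.001
time: 20.62
tool_pos: [0.4695, 0.2575, 0.0896]
tool_rot: [-0.0, 0.934, -0.356, 0.0]
contact_force: [0.7, -0.6, -0.0]
gripper_width: -0.0
time: 21.45
tool_pos: [0.4483, 0.2333, 0.2339]
tool_rot: [-0.002, 0.934, -0.356, 0.002]
contact_force: [0.3, 0.5, 1.3]
gripper_width: -0.001
time: 21.95
tool_pos: [0.4466, 0.2327, 0.2277]
tool_rot: [0.001, 0.934, -0.356, -0.001]
contact_force: [-0.2, -1.4, -0.4]
gripper_width: -0.004
[272.31402833 148.82433957] [142.48861979 350.81701089]
```

View pics/s10z.png

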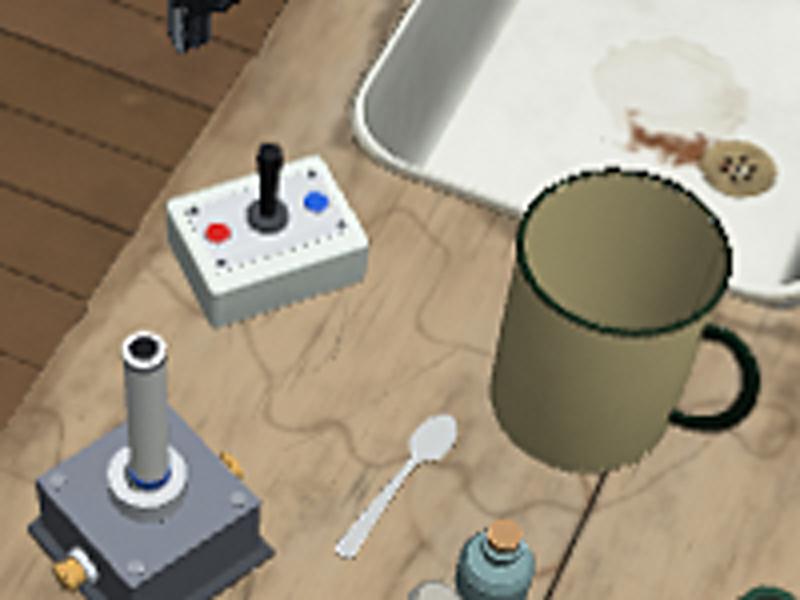

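The toggle is back in the middle, with its tip at (268,150) in the crop. The tube top is at (144,349), against (142,351) predicted for fully home, and the arm is clear of everything.

```bash
python3 -c "
from plant import manip
print(manip.job_done())"
```

```text
the job is handed in; nothing more can be done
None
```

The job is done and handed in at about 22 s. `job_done()` gives no verdict, so the results below are my own checks.

- **Tube:** I took the largest tube from the stand and pushed it, band down, through the seal. The push force rose to 32 N at the expected stop height. In the last picture the tube's top was within about 1 pixel of where it should be when fully home, and the band was at the collet mouth. The tube pressed sideways on the bore with up to about 11 N, and I shifted the arm to relieve part of that on the way in.
- **Toggle:** I held it over to the blue side twice, each time for at least a second. After the first hold, the picture suggested only about 0.37 rad while the force (about 5 N) suggested it was at the stop. I repeated it slightly deeper: the force jumped to 12 N with almost no movement, at the same position as before. That confirms both holds reached the stop. I never pushed it towards the red side, and it springs back upright.
- **Final state:** The arm is clear of everything. The mug and corked bottle look unmoved in the last pictures; the salt shaker also looked unmoved in the last full view from above, taken before the second push.

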